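# Shut up the dice kit after the game

## Task

The game is over, so close up the dice kit using only the fingertips: push the dice tower's drawer fully home, flush with the front of the tower and with the dice still in it, and push the steel tin's lid down until it is fully shut, in either order. Pick nothing up, and leave everything else on the shelf standing where it is.

Things in the scene. Friction and masses are not known exactly. Their poses are not given: they have to be found in the camera images.
- tower: grey plastic dice tower, fixed to the shelf, not loose. Origin at the centre of its underside; +x points from its front to its back, +y to its left, +z up. Base 150 (x) x 110 (y) x 58 mm high; on the rear half of the base (x from 0 to +75 mm) stands a square shaft 94 mm wide reaching 176 mm above the shelf; the front half of the base carries nothing above 58 mm. A drawer runs in the base and comes out of its front face (x = -75 mm)
- drawer (a joint): the tower's drawer: 0 = fully home, its front flush with the front of the base, where a rigid stop ends it; grows as it comes out along the tower's -x, in m (at most 0.095). It slides against about 1.2 N of friction, stays where it is left, and has no handle
- drawer_front (a point): middle of the outer face of the drawer's flat front panel, which is 94 mm wide, 6 mm thick and reaches from 5 to 40 mm above the shelf; on the tower's axis (y = 0), 22.5 mm above the shelf, at tower x = -75 mm when shut
- tin: open stainless steel tin with a hinged lid, fixed to the shelf, not loose, 95 (x) x 120 (y) x 55 mm high, some wooden counters in it. Origin at the centre of its underside; +x points from its front to the hinge at its back, +y left, +z up
- lid (a joint): the tin's lid: 0 = shut, lying level on the rim, ended by a rigid stop; grows as it opens, in rad (1.57 = upright). A stiff hinge (0.08 N m of friction) holds it at any angle, so it has to be pushed all the way down
- tin_hinge (a point): middle of the hinge line, along the tin's y, at the tin's x = +49.5 mm, 55.5 mm above the shelf
- lid_edge (a point): middle of the lid's free edge on its outer (upper when shut) face. The lid is a plate 101 mm from hinge line to free edge, 126 mm wide, 3 mm thick (outer face 3 mm beyond the plane through the hinge; a raised panel on it is only a look), with a 9 mm skirt on its inner side
- die1: one of three 16 mm acrylic dice lying in the tower's drawer; origin at the centre of the face that is down at the start
- die2: one of three 16 mm acrylic dice lying in the tower's drawer; origin at the centre of the face that is down at the start
- die3: one of three 16 mm acrylic dice lying in the tower's drawer; origin at the centre of the face that is down at the start
- bowl: white ceramic bowl, 84 mm across, 40 mm high; loose bystander, origin at the centre of its underside, z up
- case: flat black plastic case, shut, with a steel spring clip, 60 x 90 x 28 mm; loose bystander, origin at the centre of its underside, z up
- timer: small sand timer, 38 mm across, 70 mm high; loose bystander, origin at the centre of its underside, z up
- pawn: turned wooden pawn, 26 mm across, 46 mm high; loose bystander, origin at the centre of its underside, z up
- mug: ceramic mug, 80 mm across, 92 mm high; loose bystander, origin at the centre of its underside, z up
- cards: cardboard card box lying flat, 92 x 65 x 22 mm; loose bystander, origin at the centre of its underside, z up
- jar: glass jar with a screw cap, 66 mm across, 75 mm high; loose bystander, origin at the centre of its underside, z up
Mind the look-alikes: they are no part of the job. Leave any yellow look-alike of the tower alone.

How it is judged:
At the end, for the whole second after the job is handed in: The drawer is within 5 mm of fully home with all three dice at rest in it, the lid is within 0.06 rad (about 6 mm at its free edge) of shut, and the bowl, case, timer, pawn, mug, card box and jar are at rest, within 30 mm of where they began and not tipped over (under 0.5 rad) (value of joint drawer below 0.005 m and value of joint lid below 0.06 rad and x of die1 in the frame of drawer_front between 0 and 0.13 m and height (world z) of each of die1, die2, die3 below 0.04 m and linear speed of each of die1, die2, die3, bowl, case, timer, pawn, mug, cards, jar below 0.05 m/s and x of die2 in the frame of drawer_front between 0 and 0.13 m and x of die3 in the frame of drawer_front between 0 and 0.13 m and distance of each of bowl, case, timer, pawn, mug, cards, jar from where it was at the start of the episode below 0.03 m and angle between each of bowl, case, timer, pawn, mug, cards, jar's own z axis and vertical below 0.5 rad); the robot touches nothing.
It fails at once if a die was lifted or knocked out of the drawer (height (world z) of any of die1, die2, die3 above 0.05 m or x of any of die1, die2, die3 in the frame of drawer_front below 0 m).
It fails at once if a bystander was lifted, carried, or pushed more than 30 mm from its place (distance of any of bowl, case, timer, pawn, mug, cards, jar from where it was at the start of the episode above 0.03 m or height (world z) of any of bowl, case, timer, pawn, mug, cards, jar above 0.02 m).
It fails at once if a bystander was knocked over (angle between any of bowl, case, timer, pawn, mug, cards, jar's own z axis and vertical above 0.5 rad).
It also fails if it takes over 43 s, if anything falls off the work surface, if the arm or the gripper's body presses on something with over 40 N, if the wrist force passes 120 N, or if a joint passes its speed limit or range.

## Robot

A 6-joint arm with a two-finger parallel gripper is mounted at the origin on the work surface. World frame = base frame: x ahead of the robot, y to its left, z up, the work surface at z = 0. Lengths are in m, angles in rad, forces in N, time in s.
With the tool pointing down it reaches from about 0.35 to 0.875 m from the base axis. Payload 15.5 kg.
Tool frame: the origin (TCP) lies between the finger pads; the fingertips stand 11 mm ahead of it and the grasp point (between the pads) lies 8 mm behind it (robot.tips_ahead is the distance from the TCP to the fingertips, in m); z points along the fingers, y is the line along which they close (so a half turn about z gives the same grasp; the last joint's range is limited). The gripper opens to 85 mm and grips with 20 to 120 N. Pads are 22 mm wide; open, the fingers measure 114 mm over their backs; the gripper's body (76 mm by 85 mm) begins 54 mm behind the grasp point. The pads swing forward as they close: fully open they stand 13 mm farther back than shut.
Start: joints at [1.196, 0.494, 1.345, -0, 1.302, -0.096], TCP at [0.172, 0.601, 0.242] pointing down, gripper open.
Joint ranges: [-2.91, 2.91], [-0.82, 2.16], [0.22, 2.67], [-1.22, 4.37], [0.12, 2.79], [-3.08, 3.08]. Speed limits (rad/s): [1.89, 1.89, 2.57, 3.01, 3.01, 3.01].

## Interface

Orientations are given as a 3x3 rotation matrix whose columns are the frame's x, y, z axes.
In Python, from plant import observe, imaging, ticket, spotter, robot gives the robot as it stands.
- The arm moves only by the shell command python3 -m inch 'ROWS' [FORCE]. ROWS is JSON, a list of rows, each a list of 3 entries, a list of its own where there are three numbers: the closure, from 0 (fully open) to 1 (shut), then the shift along the tool's x, y, z in mm, then the turn, a rotation vector about the tool's x, y, z in rad. A call has 1 to 8 rows; each row shifts and turns the commanded pose from where the row before left it, along the tool's axes as they then stand; what a row does not reach is not made up. A row lasts 1/8 s, in which the tool goes at most 62.5 mm and 10.7 degrees, less where a joint would pass 70% of its speed; a pose out of reach is approached as far as the arm can. A call with a gripper value outside its range is refused whole. The fingers move at their own pace and stop on an object; FORCE is the grip in N (left out, the last holds). Time passes only in rows, so rows that do not move let the fingers close. It gives the time, the measured TCP pose, the force, the opening and the grip force at its end, in the units of the state.
- observe(): the state, without advancing time (a new reading comes with each control period).
- imaging.get_image(name): name is "side" or "top"; returns a dict with "img" (400x640x3 uint8, blue, green, red), "mtx" (3x3 intrinsics, pixels), "k1" (the pictures are not rectified: a ray, as slopes to the right and down, at radius r is drawn at 1 + k1 r^2 times it, then the intrinsics apply), "R" (3x3) and "t" (3): a world point X has camera coordinates R X + t. Camera axes: x right, y down, z forward; pixel columns grow to the right and rows downward; lengths in m; the calibration is good to about 2 mm. A picture is of the moment at which its call begins. There is no depth.
- ticket.finish_job(): hands the job in; it is judged then, once.
Trained networks look in a picture, given as the dict that the camera call returned (one of the last four; its "shot" number tells which), for a name from the list of things; names that differ only in an ending like _2 or _b are one class to them, and where a whole thing is asked for, a point or a joint stands for the part that bears it (a point fixed in the world has none). Each returns a list of dicts, best first, with "conf" (0 to 1); they miss things now and then, are a little off and sometimes report something else, mostly with a low value. They report only what shows in the picture. A call takes as long as a camera call. They do not tell look-alikes from the thing itself.
- spotter.look_for(picture, query): "point" ([row, column] as shares, 0 to 1, of the picture: columns of its width, rows of its height, amid what is visible of it).
- spotter.spot_point(picture, query): "point" ([row, column] as shares, 0 to 1, of the picture: columns of its width, rows of its height: a listed point, or the origin of a listed thing).
The state is a dict: "t": time; "joint_positions": joint angles; "qd": joint speeds; "effort": joint torques, N m; "eef_pos": TCP position; "tcp_rot": TCP orientation; "force": force on the tool from outside, world axes, zero at the start; "ft_torque": the same for the moment, N m; "opening": finger opening in m; "grasp_force": force on a finger pad.
Only numpy, scipy, OpenCV 4.12 (cv2) and the standard library are available. Lean on these libraries where they do the work, as an engineer would, in place of code of your own. Each camera call takes 0.05 s, during which the arm holds its last target. There are 200 camera calls.

## Working session

There is one attempt and no reset: what is moved stays moved. The work goes in short steps, Python scripts to look and compute and a shell command to move; the robot and the scene stay as the last step left them, time stands still between calls to the robot, and variables do not carry over. Pictures are saved under pics/ and viewed, at most 10 in all, crops included, and the job is handed in when it is done.

```bash
mkdir -p pics
cat > h.py <<'E'
import numpy as np, cv2
from plant import observe, imaging, ticket, spotter, robot
def shot(cam,fn=None):
    p=imaging.get_image(cam)
    if fn: cv2.imwrite('pics/'+fn,p['img'])
    return p
def und(p,px):
    m=p['mtx']; k=p['k1']
    return cv2.undistortPoints(np.array([[px]],float),m,np.array([k,0,0,0.]))[0,0]
def ray(p,px):
    x,y=und(p,px); R=p['R'];t=p['t']
    return -R.T@t, R.T@np.array([x,y,1.])
def atz(p,px,z):
    c,d=ray(p,px); return c+d*(z-c[2])/d[2]
def proj(p,X):
    r=cv2.projectPoints(np.array(X,float).reshape(-1,1,3),cv2.Rodrigues(p['R'])[0],p['t'],p['mtx'],np.array([p['k1'],0,0,0.]))[0]
    return r[:,0]
def tri(p1,a,p2,b):
    c1,d1=ray(p1,a);c2,d2=ray(p2,b)
    A=np.stack([d1,-d2],1);s=np.linalg.lstsq(A,c2-c1,rcond=None)[0]
    x=c1+s[0]*d1;y=c2+s[1]*d2
    return (x+y)/2,np.linalg.norm(x-y)
E
python3 - <<'E'
from h import *
np.set_printoptions(precision=3,suppress=True)
for c in('top','side'):
    p=shot(c,c+'0.png'); print(c,'cam',-p['R'].T@p['t'])
    for q in('tower','drawer_front','tin','tin_hinge','lid_edge','die1','bowl','case','timer','pawn','mug','cards','jar'):
        print(q,[(round(d['conf'],2),int(d['point'][1]*640),int(d['point'][0]*400),atz(p,(d['point'][1]*640,d['point'][0]*400),0.022 if q=='drawer_front' else .055 if q=='tin_hinge' else 0)[:2]) for d in spotter.spot_point(p,q)[:3]])
s=observe();print(s['t'],s['eef_pos'],s['tcp_rot'])
E
```

```text
top cam [ 0.447 -0.018  1.318]
tower [(0.9, 244, 197, array([0.617, 0.184]))]
drawer_front [(0.9, 250, 242, array([0.487, 0.163])), (0.52, 248, 227, array([0.53 , 0.168]))]
tin [(0.8, 383, 212, array([ 0.571, -0.211]))]
tin_hinge []
lid_edge [(0.67, 396, 197, array([ 0.614, -0.249]))]
die1 [(0.5, 247, 229, array([0.525, 0.174])), (0.46, 259, 232, array([0.515, 0.14 ])), (0.42, 241, 231, array([0.519, 0.193]))]
bowl [(0.61, 256, 231, array([0.518, 0.149])), (0.59, 305, 190, array([0.636, 0.01 ]))]
case [(0.69, 305, 150, array([0.751, 0.009]))]
timer [(0.65, 314, 229, array([ 0.523, -0.015])), (0.49, 249, 228, array([0.528, 0.169]))]
pawn [(0.56, 237, 232, array([0.516, 0.203])), (0.38, 310, 251, array([ 0.461, -0.003]))]
mug [(0.92, 153, 252, array([0.459, 0.447]))]
cards [(0.95, 464, 239, array([ 0.49 , -0.443]))]
jar [(0.88, 158, 208, array([0.588, 0.436]))]
side cam [0.175 0.668 0.925]
tower [(0.84, 407, 202, array([ 0.404, -0.153])), (0.67, 271, 255, array([0.616, 0.189]))]
drawer_front [(0.62, 315, 264, array([0.501, 0.165])), (0.41, 435, 206, array([ 0.328, -0.162]))]
tin [(0.72, 363, 164, array([ 0.58, -0.22])), (0.28, 303, 202, array([ 0.646, -0.001]))]
tin_hinge [(0.58, 350, 143, array([ 0.632, -0.227]))]
lid_edge [(0.83, 366, 121, array([ 0.669, -0.408]))]
die1 [(0.49, 300, 260, array([0.546, 0.164])), (0.43, 311, 258, array([0.527, 0.143])), (0.38, 302, 275, array([0.519, 0.195]))]
bowl [(0.59, 303, 202, array([0.644, 0.001]))]
case [(0.45, 313, 265, array([0.511, 0.157]))]
timer [(0.59, 344, 220, array([ 0.52 , -0.004]))]
pawn [(0.63, 366, 230, array([ 0.454, -0.007]))]
mug [(0.73, 257, 374, array([0.464, 0.447]))]
cards [(0.8, 423, 138, array([ 0.475, -0.431]))]
jar [(0.58, 218, 330, array([0.596, 0.415]))]
1.4 [0.172 0.601 0.242] [[-0.961  0.275  0.   ]
 [ 0.275  0.961  0.   ]
 [ 0.     0.    -1.   ]]
```

View pics/top0.png

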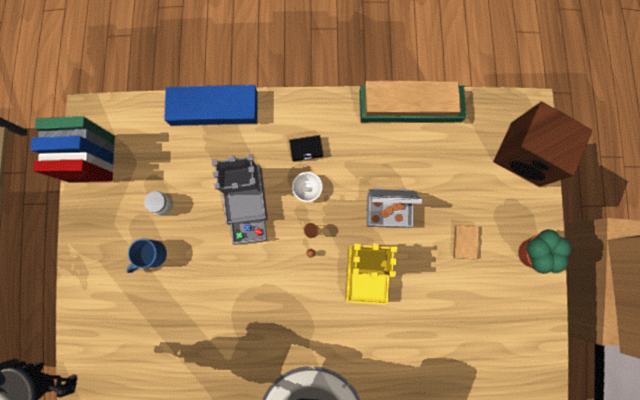

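View pics/side0.png

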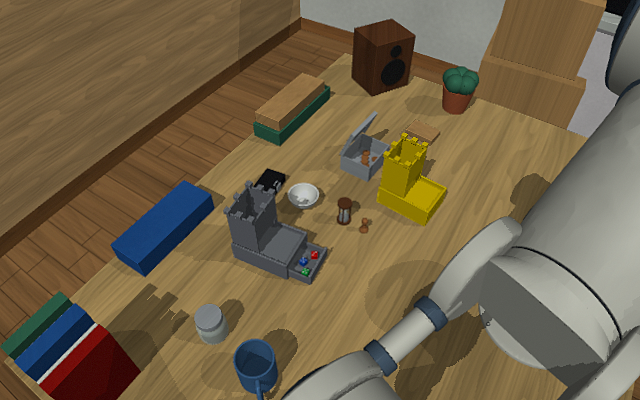

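The top view shows the grey tower at about (244,197) with its open drawer at (250,232) holding three dice, and the yellow look-alike at (370,275). The tin is at (390,210). The grey tower fits the description; I'll confirm it with an overlay crop.

```bash
cat > ov.py <<'E'
from h import *
np.set_printoptions(precision=3,suppress=True)
def Rz(a): return np.array([[np.cos(a),-np.sin(a),0],[np.sin(a),np.cos(a),0],[0,0,1]])
def W(pose,pts): return (Rz(pose[2])@np.array(pts,float).T).T+[pose[0],pose[1],0]
def tower(pose,q):
    h=[(-.075,-.055,.058),(-.075,.055,.058),(.075,.055,.058),(.075,-.055,.058)]
    b=[(-.075-q,-.047,.04),(-.075-q,.047,.04),(-.075-q,.047,.005),(-.075-q,-.047,.005)]
    return [W(pose,h),W(pose,b)]
def tin(pose,a):
    z=.055
    h=[(-.0475,-.06,z),(-.0475,.06,z),(.0475,.06,z),(.0475,-.06,z)]
    # lid plane dir from hinge: (-cos a, sin a), outer normal: (sin a, cos a)
    e=np.array([.0495-.101*np.cos(a)+.003*np.sin(a),.0555+.101*np.sin(a)+.003*np.cos(a)])
    l=[(.0495,-.063,.0555),(.0495,.063,.0555),(e[0],.063,e[1]),(e[0],-.063,e[1])]
    return [W(pose,h),W(pose,l)]
def draw(polys_per,fn,cams=('top','side'),boxes=None,imgs=None):
    out=[]
    for p,(x0,y0,w,h) in zip(imgs,boxes):
        s=4 
        im=cv2.resize(p['img'][y0:y0+h,x0:x0+w],None,fx=s,fy=s,interpolation=cv2.INTER_CUBIC)
        for i,q in enumerate(polys_per):
            cv2.polylines(im,[np.round((proj(p,q)-[x0,y0]+.5)*s).astype(int)],True,[(0,255,255),(0,0,255)][i%2],1)
        out.append(im)
    cv2.imwrite('pics/'+fn,np.hstack(out))
E
python3 - <<'E'
from ov import *
a=shot('top');b=shot('side')
la=[d['point'] for d in spotter.spot_point(a,'lid_edge')[:1]];lb=[d['point'] for d in spotter.spot_point(b,'lid_edge')[:1]]
if la and lb: print(la,lb,tri(a,(la[0][1]*640,la[0][0]*400),b,(lb[0][1]*640,lb[0][0]*400)))
yt=np.arctan2(.186-.164,.617-.493)
T=tower((.617,.186,yt),.05); N=tin((.575,-.215,-.05),1.9); print(yt)
draw(T,'t1.png',boxes=[(205,145,75,110),(222,175,110,110)],imgs=[a,b])
draw(N,'n1.png',boxes=[(355,175,75,75),(330,105,75,75)],imgs=[a,b])
E
```

```text
[[0.4933, 0.6192]] [[0.3105, 0.5655]] (array([ 0.596, -0.224,  0.143]), np.float64(0.002527738559872923))
0.17559216195018018
```

View pics/t1.png

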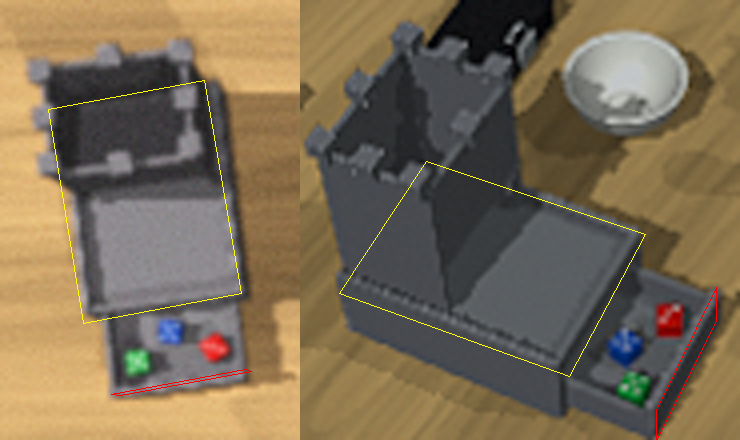

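View pics/n1.png

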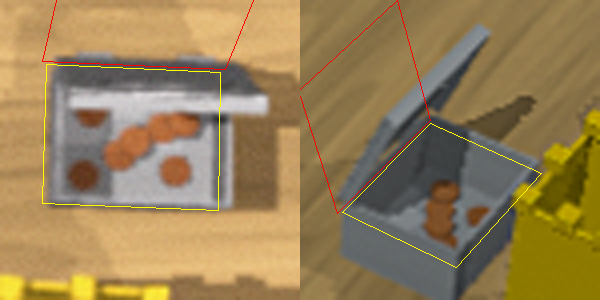

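The crop confirms the grey tower with its drawer open and dice inside. The tin's lid leans forward, at an angle of about 1.2 rad. My wireframes are slightly off, so I'll fit the poses from the corners visible in the crops.

```bash
cat > fit.py <<'E'
from ov import *
from scipy.optimize import least_squares
a=shot('top');b=shot('side')
def px(l,x0,y0,off): return np.array([((u-off)/4+x0-.5,v/4+y0-.5) for u,v in l])
tt=px([(88,316),(242,298),(113,395),(246,380)],205,145,0)
ts=px([(342,275),(566,362),(643,234),(657,410),(717,290)],222,175,300)
def ft(x):
    h,d=tower(x[:3],x[3])
    return np.r_[(proj(a,[h[1],h[0],d[1],d[0]])-tt).ravel(),(proj(b,[h[2],h[1],h[0],d[1],d[0]])-ts).ravel()]
r=least_squares(ft,[.617,.18,.11,.05],loss='soft_l1');print('tower',r.x,np.abs(r.fun).max())
nt=px([(45,205),(230,208),(68,100),(268,100)],355,175,0)
ns=px([(540,175),(455,268),(345,210),(383,118),(487,27)],330,105,300)
def fn(x):
    h,l=tin(x[:3],x[3])
    return np.r_[(proj(a,[h[1],h[0],l[2],l[3]])-nt).ravel(),(proj(b,[h[0],h[1],h[2],l[2],l[3]])-ns).ravel()]
n=least_squares(fn,[.575,-.215,-.05,1.2],loss='soft_l1');print('tin',n.x,n.fun.round(1))
T=tower(r.x[:3],r.x[3]);N=tin(n.x[:3],n.x[3]);print(T[1].mean(0),N[1][2:].mean(0))
draw(T+N,'f1.png',boxes=[(205,145,90,110),(222,175,110,110)],imgs=[a,b])
draw(T+N,'f2.png',boxes=[(355,175,90,110),(300,105,110,110)],imgs=[a,b])
x=np.vstack([cv2.imread('pics/f1.png'),cv2.imread('pics/f2.png')]);cv2.imwrite('pics/f3.png',cv2.resize(x,None,fx=.68,fy=.68))
E
python3 fit.py
```

```text
tower [0.62  0.179 0.12  0.055] 1.9904984623467499
tin [ 0.575 -0.221 -0.062  1.211] [ 1.1 -0.8 -1.2  0.8 -0.6 -2.6 -1.1  0.1  1.1 -1.4  1.  -1.6  0.1 -0.8
  0.9  0.9 -0.8  0.6]
[0.491 0.164 0.023] [ 0.592 -0.222  0.151]
```

View pics/f3.png

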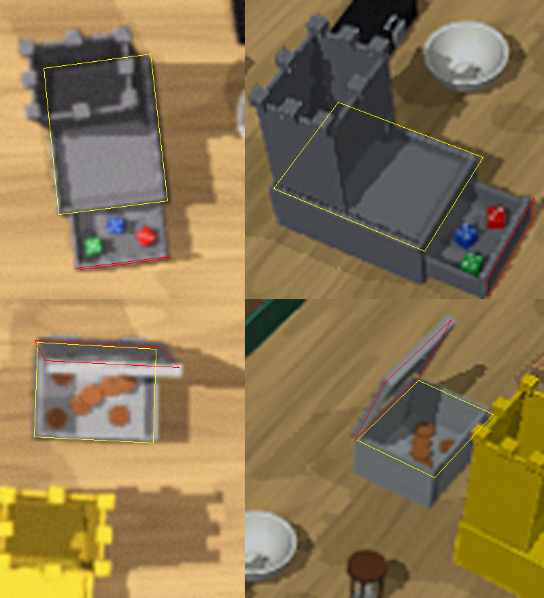

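The fit matches in both views: the tower is at (0.620,0.179) with yaw 0.12 and the drawer out 55 mm. The tin is at (0.575,-0.221) with the lid at about 1.21 rad. Next I move above and in front of the drawer with the fingers shut.

```bash
python3 -m inch '[[1,[-27.5,-25,0],[0,0,0]],[1,[-27.5,-25,0],[0,0,0]],[1,[-27.5,-25,0],[0,0,0]],[1,[-27.5,-25,0],[0,0,0]],[1,[-27.5,-25,0],[0,0,0]],[1,[-27.5,-25,0],[0,0,0]],[1,[-27.5,-25,0],[0,0,0]]]' 40
python3 -m inch '[[1,[-27.5,-25,0],[0,0,0]],[1,[-27.5,-25,0],[0,0,0]],[1,[-27.5,-25,0],[0,0,0]],[1,[-27.5,-25,0],[0,0,0]],[1,[-27.5,-25,0],[0,0,0]],[1,[-27.5,-25,0],[0,0,0]],[1,[-27.5,-25,0],[0,0,0]]]'
python3 -m inch '[[1,[0,0,40],[0,0,-0.133]],[1,[0,0,40],[0,0,-0.133]],[1,[0,0,40],[0,0,-0.133]],[1,[0,0,40],[0,0,0]],[1,[0,0,0],[0,0,0]]]'
cat > where.py <<'E'
from ov import *
s=observe(); print('t',s['t'],'F',s['force'],'rot',s['tcp_rot'].tolist() if 0 else np.array(s['tcp_rot']).round(3).tolist())
for n,p in(('tower',(.62,.179,.12)),('tin',(.575,-.221,-.062))):
    print(n,Rz(p[2]).T@(np.array(s['eef_pos'])-[p[0],p[1],0]))
E
python3 where.py
```

```text
t: 2.58
eef_pos: [0.3095, 0.3787, 0.2424]
tcp_rot: [[-0.961, 0.275, 0.0], [0.275, 0.961, 0.0], [-0.0, 0.0, -1.0]]
force: [0.4, -0.1, 0.5]
opening: -0.0003
grasp_force: 0.0
t: 3.45
eef_pos: [0.4464, 0.1573, 0.2425]
tcp_rot: [[-0.961, 0.275, 0.0], [0.275, 0.961, 0.0], [-0.0, 0.0, -1.0]]
force: [0.2, -0.1, -0.1]
opening: 0.0001
grasp_force: 0.0
t: 4.08
eef_pos: [0.4444, 0.1581, 0.0806]
tcp_rot: [[-0.993, -0.12, -0.004], [-0.12, 0.993, -0.001], [0.005, -0.0, -1.0]]
force: [0.1, -0.2, -0.2]
opening: -0.0
grasp_force: 0.0
t 4.075 F [ 0.12  -0.228 -0.208] rot [[-0.993, -0.12, -0.004], [-0.12, 0.993, -0.001], [0.005, -0.0, -1.0]]
tower [-0.177  0.     0.081]
tin [-0.154  0.37   0.081]
```

```bash
python3 -m inch '[[1,[0,0,25],[0,0,0]],[1,[0,0,26],[0,0,0]],[1,[-15,0,0],[0,0,0]],[1,[-8,0,0],[0,0,0]],[1,[-6,0,0],[0,0,0]],[1,[-6,0,0],[0,0,0]],[1,[-6,0,0],[0,0,0]],[1,[-6,0,0],[0,0,0]]]'
python3 -m inch '[[1,[-6,0,0],[0,0,0]],[1,[-6,0,0],[0,0,0]],[1,[-6,0,0],[0,0,0]],[1,[-6,0,0],[0,0,0]],[1,[-6,0,0],[0,0,0]],[1,[-4,0,0],[0,0,0]],[1,[0,0,0],[0,0,0]]]'
python3 where.py
```

```text
t: 5.08
eef_pos: [0.4926, 0.1641, 0.0313]
tcp_rot: [[-0.993, -0.12, -0.0], [-0.12, 0.993, -0.0], [0.0, -0.0, -1.0]]
force: [-0.9, -0.1, 0.8]
opening: 0.0
grasp_force: 0.7
t: 5.95
eef_pos: [0.5266, 0.1682, 0.0313]
tcp_rot: [[-0.993, -0.12, 0.001], [-0.12, 0.993, 0.0], [-0.001, 0.0, -1.0]]
force: [0.1, -0.5, 0.1]
opening: 0.0005
grasp_force: 0.0
t 5.95 F [ 0.057 -0.498  0.088] rot [[-0.993, -0.12, 0.001], [-0.12, 0.993, 0.0], [-0.001, 0.0, -1.0]]
tower [-0.094  0.     0.031]
tin [-0.072  0.385  0.031]
```

```bash
python3 -m inch '[[1,[-3,0,0],[0,0,0]],[1,[-3,0,0],[0,0,0]],[1,[-1,0,0],[0,0,0]],[1,[0,0,0],[0,0,0]]]'
python3 -m inch '[[1,[-2,0,0],[0,0,0]],[1,[0,0,0],[0,0,0]]]'
```

```text
t: 6.45
eef_pos: [0.5334, 0.169, 0.0313]
tcp_rot: [[-0.993, -0.12, 0.0], [-0.12, 0.993, 0.0], [-0.0, -0.0, -1.0]]
force: [0.0, -0.5, 0.9]
opening: -0.0
grasp_force: 0.0
t: 6.7
eef_pos: [0.5354, 0.1693, 0.0313]
tcp_rot: [[-0.993, -0.12, 0.0], [-0.12, 0.993, 0.0], [-0.0, 0.0, -1.0]]
force: [-0.6, 1.1, 0.2]
opening: 0.0002
grasp_force: 0.0
```

```bash
python3 -m inch '[[1,[-2,0,0],[0,0,0]],[1,[0,0,0],[0,0,0]]]' | grep -E "eef|force"
python3 -m inch '[[1,[-1,0,0],[0,0,0]],[1,[0,0,0],[0,0,0]]]'| grep -E "eef|force"
python3 - <<'E'
from h import *
p=shot('side');cv2.imwrite('pics/s2.png',cv2.resize(p['img'][150:310,210:400],None,fx=3,fy=3,interpolation=cv2.INTER_CUBIC))
E
```

```text
eef_pos: [0.5373, 0.1695, 0.0313]
force: [-0.1, -0.8, -1.2]
grasp_force: 0.0
eef_pos: [0.5373, 0.1695, 0.0312]
force: [-4.2, -0.6, 2.8]
grasp_force: 2.6
```

View pics/s2.png

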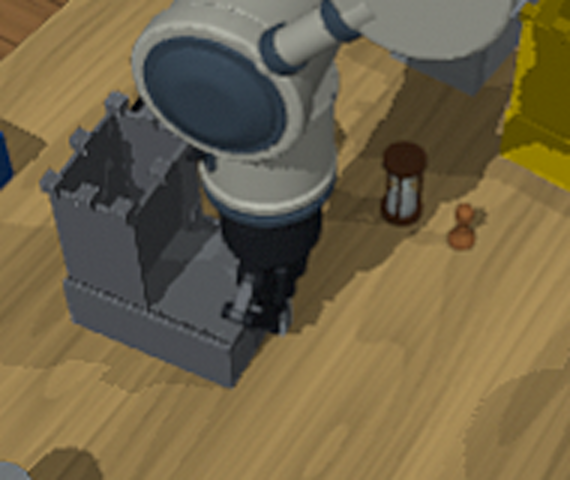

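The drawer has met the stop: the TCP held at x=0.5373 and the force jumped. I'll give it a last 1 mm nudge, then back off and rise.

```bash
python3 -m inch '[[1,[-1.5,0,0],[0,0,0]],[1,[0,0,0],[0,0,0]]]'| grep -E "eef|force"
python3 -m inch '[[1,[10,0,0],[0,0,0]],[1,[25,0,0],[0,0,0]],[1,[0,0,-40],[0,0,0]],[1,[0,0,-40],[0,0,0]],[1,[0,0,-40],[0,0,0]],[1,[0,0,-40],[0,0,0]],[1,[0,0,-40],[0,0,0]],[1,[0,0,-30],[0,0,0]]]'
python3 -m inch '[[1,[-7.5,-34,0],[0,0,0]],[1,[-7.5,-34,0],[0,0,0]],[1,[-7.5,-34,0],[0,0,0]],[1,[-7.5,-34,0],[0,0,0]],[1,[-7.5,-34,0],[0,0,0]],[1,[-7.5,-34,0],[0,0,0]]]' >/dev/null
python3 -m inch '[[1,[-7.5,-34,0],[0,0,0]],[1,[-7.5,-34,0],[0,0,0]],[1,[-7.5,-34,0],[0,0,0]],[1,[-7.5,-34,0],[0,0,0]],[1,[-7.5,-34,0],[0,0,0]],[1,[-7.5,-34,0],[0,0,0]],[1,[0,0,0],[0,0,0.18]],[1,[0,0,0],[0,0,0]]]'
python3 where.py
python3 - <<'E'
from h import *
a=shot('top');b=shot('side')
f=lambda i,x,y:cv2.resize(i[y:y+110,x:x+100],None,fx=4,fy=4,interpolation=cv2.INTER_CUBIC)
cv2.imwrite('pics/s3.png',np.hstack([f(a['img'],205,145),f(b['img'],222,185)]))
E
```

```text
eef_pos: [0.5373, 0.1695, 0.031]
force: [-12.1, -1.3, 8.0]
grasp_force: 6.2
t: 8.5
eef_pos: [0.505, 0.1656, 0.2631]
tcp_rot: [[-0.993, -0.12, 0.002], [-0.12, 0.993, 0.0], [-0.002, 0.0, -1.0]]
force: [1.2, -0.0, -0.6]
opening: 0.0002
grasp_force: 0.0
t: 10.25
eef_pos: [0.643, -0.2289, 0.261]
tcp_rot: [[-0.998, 0.06, -0.0], [0.06, 0.998, 0.0], [0.0, 0.0, -1.0]]
force: [0.3, -0.0, -0.6]
opening: -0.0001
grasp_force: 0.0
t 10.25 F [ 0.332 -0.025 -0.587] rot [[-0.998, 0.06, -0.0], [0.06, 0.998, 0.0], [0.0, 0.0, -1.0]]
tower [-0.026 -0.408  0.261]
tin [ 0.068 -0.004  0.261]
```

View pics/s3.png

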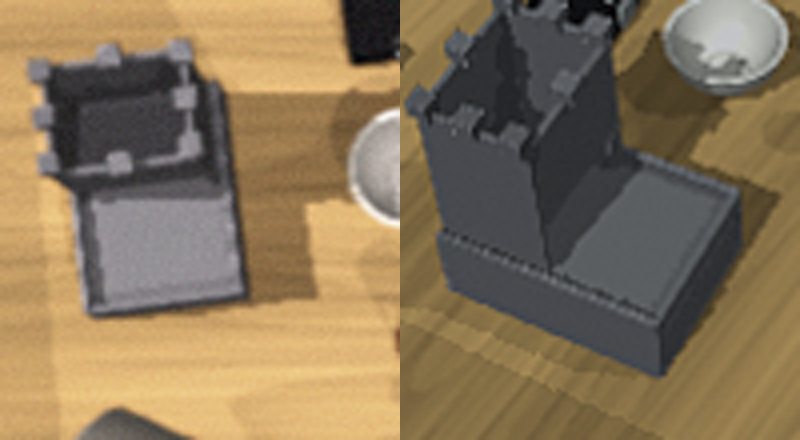

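The drawer is flush and shut in both views. Next the fingers go down behind the lid, push it forward along its arc, and press it shut.

```bash
python3 -m inch '[[1,[0,0,40],[0,0,0]],[1,[0,0,40],[0,0,0]],[1,[0,0,39],[0,0,0]],[1,[11,0,0],[0,0,0]],[1,[11,0,0],[0,0,0]],[1,[11,0,0],[0,0,0]],[1,[8,0,3],[0,0,0]],[1,[7,0,4],[0,0,0]]]'
python3 -m inch '[[1,[7,0,4],[0,0,0]],[1,[6,0,5],[0,0,0]],[1,[5.5,0,6],[0,0,0]],[1,[5,0,6],[0,0,0]],[1,[4.5,0,6.5],[0,0,0]],[1,[4,0,7],[0,0,0]],[1,[3,0,7.5],[0,0,0]],[1,[2.5,0,7.5],[0,0,0]]]'
python3 where.py
```

```text
t: 11.35
eef_pos: [0.595, -0.226, 0.1358]
tcp_rot: [[-0.998, 0.06, 0.001], [0.06, 0.998, -0.001], [-0.001, -0.001, -1.0]]
force: [0.2, -0.5, 0.2]
opening: -0.0002
grasp_force: 0.4
t: 12.35
eef_pos: [0.5577, -0.2236, 0.0852]
tcp_rot: [[-0.998, 0.06, -0.0], [0.06, 0.998, 0.0], [0.0, 0.0, -1.0]]
force: [0.5, 0.3, 0.3]
opening: 0.0
grasp_force: 0.2
t 12.35 F [0.481 0.303 0.262] rot [[-0.998, 0.06, -0.0], [0.06, 0.998, 0.0], [0.0, 0.0, -1.0]]
tower [-0.11  -0.392  0.085]
tin [-0.017 -0.004  0.085]
```

```bash
python3 -m inch '[[1,[1,0,5],[0,0,0]],[1,[1,0,5],[0,0,0]],[1,[0,0,3],[0,0,0]],[1,[0,0,2],[0,0,0]],[1,[0,0,0],[0,0,0]]]'| grep -E "eef|force"
python3 -m inch '[[1,[0,0,1.5],[0,0,0]],[1,[0,0,0],[0,0,0]]]'| grep -E "eef|force"
python3 -m inch '[[1,[0,0,1.5],[0,0,0]],[1,[0,0,0],[0,0,0]]]'| grep -E "eef|force"
```

```text
eef_pos: [0.5559, -0.2235, 0.0707]
force: [0.3, -0.0, 0.7]
grasp_force: 0.0
eef_pos: [0.556, -0.2235, 0.0695]
force: [-0.3, -0.1, 2.9]
grasp_force: 1.4
eef_pos: [0.556, -0.2236, 0.0692]
force: [-6.5, 2.4, 25.1]
grasp_force: 12.5
```

The lid is on its stop: the fingertips are at 58 mm and the force is 25 N. I'll lift clear and check.

```bash
python3 -m inch '[[1,[0,0,-10],[0,0,0]],[1,[0,0,-35],[0,0,0]],[1,[0,0,-40],[0,0,0]],[1,[0,0,-40],[0,0,0]],[1,[0,0,-40],[0,0,0]],[1,[-30,0,-20],[0,0,0]],[1,[-30,0,0],[0,0,0]],[1,[-30,0,0],[0,0,0]]]'| grep -E "^t|eef|force"
python3 - <<'E'
from h import *
a=shot('top');b=shot('side')
f=lambda i,x,y:cv2.resize(i[y:y+160,x:x+130],None,fx=3,fy=3,interpolation=cv2.INTER_CUBIC)
cv2.imwrite('pics/s4.png',np.hstack([f(a['img'],290,140),f(b['img'],290,105)]))
E
```

```text
t: 14.48
eef_pos: [0.6466, -0.2289, 0.2534]
tcp_rot: [[-0.998, 0.06, 0.001], [0.06, 0.998, -0.0], [-0.001, -0.0, -1.0]]
force: [0.1, -0.9, -0.3]
grasp_force: 0.0
```

View pics/s4.png

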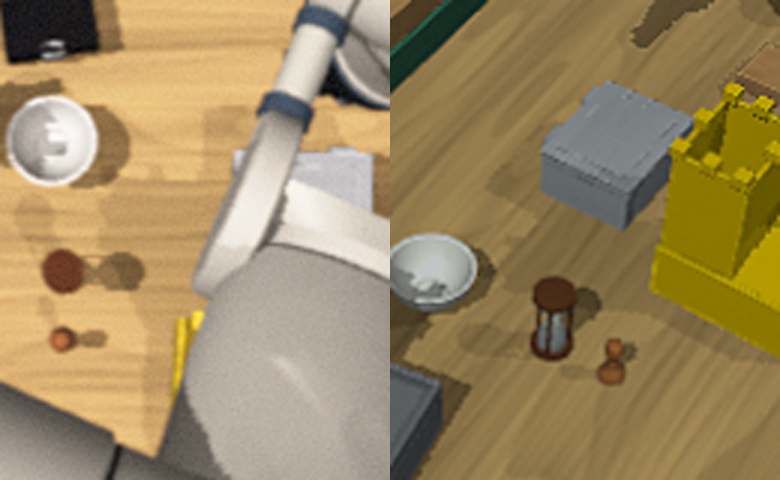

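The picture shows the tin lid level and shut at about (615,150) in the crop, with the bowl, timer and pawn standing where they were. I'm handing in.

```bash
python3 -c "
from plant import ticket
print(ticket.finish_job())"
```

```text
the job is handed in; nothing more can be done
None
```

I pushed the drawer home flush and pressed the tin's lid shut, both against their stops, and handed the job in at about 14.5 s; the bowl, timer and pawn still stood in place in the last picture, I did not re-check the other bystanders or the dice after the drawer closed, and no verdict came back.

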